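# Prove the supply dead, then hold its guard open at 45 degrees

## Task

Before this small guarded power supply is opened, prove it dead: take the test probe out of its stand, touch its tip gently down on top of the round spring stud and then of the square one, resting a moment on each, and put the probe back in its stand, all with the guard still shut. Then take the stub at the front of the clear guard, which springs shut if let go, lift the guard to 45 degrees open (within about 6 degrees) and finish while still holding it there. Leave the other things on the desk where they are.

Things in the scene. Friction and masses are not known exactly. Their poses are not given: they have to be found in the camera images.
- supply_box: Fixed grey open enclosure, 150 x 170 x 60 mm (x, y, z), with an 18 mm high ledge along its whole front (x = -125 to -75 mm). Origin: centre of the enclosure's underside on the desk; x points away from the ledge (to the hinge side), z up. It carries the guard.
- guard (a joint): Angle of the clear, aluminium-framed guard that covers the enclosure, rad: 0 shut, grows as its front edge rises, stop at 1.5. Plain hinge at the far side of the enclosure; gravity (180 g) and a spring pull it shut from every angle, about 1.5 to 2 N at right angles to the stub lifts it.
- guard_pivot (a point): Point on the guard's hinge axis, at the middle of its length; fixed to the enclosure at (70, 0, 64) mm of its frame. The axis runs along the enclosure's y.
- guard_stub (a point): Middle of the black round stub, 14 mm diameter and 50 mm long, that sticks straight out of the guard's front edge, 177 mm from the hinge axis; it moves with the guard. Shut, it is level along the enclosure's x, centre line 66 mm above the desk, with free space under it. Pads to its left and right (closing along the enclosure's y) can keep pointing down: the stub turns between them.
- round_stud: Test stud: a round spring pin of 18 mm diameter in a round black base of 28 mm diameter, on the ledge, 60 mm left or right of the middle. Origin: underside of the base, on the ledge's top (18 mm above the desk).
- round_stud_top (a point): Centre of the round pin's flat top, 34 mm above the desk. The pin gives up to 6 mm downward: about 0.9 N to start, about 2.7 N at its stop.
- square_stud: Test stud: a square spring pin of 18 mm side in a square black base of 28 mm side, on the ledge on the other side of the middle. Origin: underside of the base, on the ledge's top.
- square_stud_top (a point): Centre of the square pin's flat top, 34 mm above the desk; gives like the round one.
- probe_stand: Fixed stand: an upright grey tube, 29 mm outside and 21 mm inside diameter, its open rim 70 mm above the desk, on a disc foot of 64 mm diameter. Origin: centre of the underside.
- test_probe: Loose hand probe, 136 mm long, 60 g, upright in the stand. From its tip up: steel pin, 6 mm diameter, to 35 mm; sleeve, 13 mm, to 60 mm; collar, 32 mm, from 60 to 66 mm, which rests on the stand's rim; grey round handle, 18 mm, from 66 to 136 mm (grip it there). Origin: at the tip; z points up the handle. Seated, the tip is 10 mm above the desk.
- probe_tip (a point): The probe's tip (the probe's origin).
- solder_spool: Bystander: reel of solder, 63 mm diameter, 40 mm high. Origin: centre of the underside.
- screw_tray: Bystander: open tray of screws, 98 x 66 x 20 mm. Origin: centre of the underside.
- long_nose: Bystander: pliers, 161 x 53 x 13 mm, lying flat. Origin: centre of the underside.
Not all that is in view belongs to the job. Leave any green or pink look-alike of the probe_stand alone.

How it is judged (in metres and radians):
On the way, in this order (a step that is already met when the one before it is completed fails the run):
1. the held probe's tip rests on the round stud (contact force between test_probe and round_stud above 0.5 N and distance between probe_tip and round_stud_top below 0.012 m and contact force between the fingers and test_probe above 1 N), for 0.2 s.
2. the held probe's tip rests on the square stud (contact force between test_probe and square_stud above 0.5 N and distance between probe_tip and square_stud_top below 0.012 m and contact force between the fingers and test_probe above 1 N), for 0.2 s.
3. the probe is back in its stand and let go, the guard shut (horizontal distance between probe_tip and probe_stand below 0.008 m and z of probe_tip in the frame of probe_stand below 0.015 m and angle between test_probe's own z axis and vertical below 0.15 rad and contact force between the fingers and test_probe below 0.1 N and value of joint guard below 0.1 rad), for 0.2 s.
4. the fingers hold the guard open at 45 degrees (value of joint guard between 0.675 and 0.895 rad and velocity of joint guard between -0.1 and 0.1 rad/s and contact force between the fingers and supply_box above 0.5 N), for 0.2 s.
At the end, for the whole second after the job is handed in: The guard stands still at 0.785 rad (45 degrees) within 0.11 rad, carried by the fingers (over 0.5 N on it); the probe stands in its stand, let go, tip within 8 mm of the stand's axis and under 15 mm above the desk, tilted less than 0.15 rad (all of step 4 and horizontal distance between probe_tip and probe_stand below 0.008 m and z of probe_tip in the frame of probe_stand below 0.015 m and angle between test_probe's own z axis and vertical below 0.15 rad and contact force between the fingers and test_probe below 0.1 N); the arm keeps its last pose, push and grip.
It fails at once if the guard is opened by more than 0.1 rad while the probe is out of its stand (value of joint guard above 0.1 rad and z of probe_tip in the frame of probe_stand above 0.026 m).
It fails at once if the probe is pressed on a stud with more than 20 N (contact force between test_probe and round_stud above 20 N or contact force between test_probe and square_stud above 20 N).
It fails at once if a bystander is moved by more than 30 mm (distance of any of solder_spool, screw_tray, long_nose from where it was at the start of the episode above 0.03 m).
It also fails if it takes over 64 s, if anything falls off the work surface, if the arm or the gripper's body presses on something with over 40 N, if the wrist force passes 120 N, or if a joint passes its speed limit or range.

## Robot

A 6-joint arm with a two-finger parallel gripper is mounted at the origin on a cart in front of the work surface, level with it; the furniture and walls round the work are solid. World frame = base frame: x ahead of the robot, y to its left, z up, the work surface at z = 0. Lengths are in mm, angles in rad, forces in N, time in s.
With the tool pointing down it reaches from about 275 to 1000 mm from the base axis. Payload 8.4 kg.
Tool frame: the origin (TCP) lies midway between the tips of the shut fingers; the grasp point (between the pads) lies 19 mm behind it; z points along the fingers, y is the line along which they close (so a half turn about z gives the same grasp; the last joint's range is limited). The gripper opens to 85 mm and grips with 20 to 120 N. Pads are 22 mm wide; open, the fingers measure 114 mm over their backs; the gripper's body (76 mm by 85 mm) begins 54 mm behind the grasp point. The pads swing forward as they close: fully open they stand 13 mm farther back than shut.
Start: joints at [-1.351, 0.353, 1.633, -0, 1.155, -0.002], TCP at [137.489, -609.692, 231.281] pointing down, gripper open.
Joint ranges: [-2.63, 2.63], [-0.92, 2.1], [0.06, 2.66], [-1.3, 4.44], [0, 2.69], [-3.02, 3.02]. Speed limits (rad/s): [2.22, 2.22, 2.79, 3.14, 3.14, 3.14].

## Interface

Orientations are given as [roll, pitch, yaw] about the fixed x, y, z axes, in that order (R = Rz(yaw) Ry(pitch) Rx(roll)).
In Python, from rig import monitor, imaging, r gives the robot as it stands.
- The arm moves only by the tool drive_tool, never from a script. Its argument "plan" is a list of rows, each an object of numbers: "x", "y", "z": the shift along the tool's x, y, z in units of 50 mm (1.0 is 50 mm); "ax", "ay", "az": the turn, a rotation vector about the tool's x, y, z in units of 6 degrees (1.0 is 6 degrees); "hand": the finger opening in mm, from 0 to 85.4. In form: [{"x": .., "y": .., "z": .., "ax": .., "ay": .., "az": .., "hand": ..}, ...]. A call has 1 to 8 rows; each row is the pose to reach, as a shift and turn from the pose commanded when the call began, along the tool's axes at that moment; what a row does not reach only later rows make up. A row lasts 1/10 s, in which the tool goes at most 50 mm and 8.59 degrees, less where a joint would pass 70% of its speed; a pose out of reach is approached as far as the arm can. A call with a gripper value outside its range is refused whole. The fingers move at their own pace and stop on an object; "grip_force" is the grip in N (left out, the last holds). Time passes only in rows, so rows that repeat a pose let the fingers close. It gives the time, the measured TCP pose, the force, the opening and the grip force at its end, in the units of the state.
- monitor.sense(): the state, without advancing time (a new reading comes with each control period).
- imaging.grab_frame(name): name is "side" or "top"; returns the picture (384x512x3 uint8, red, green, blue); there is no depth.
- imaging.camera_info(name): a dict with "mtx" (3x3 intrinsics, pixels), "R" (3x3) and "t" (3): a world point X has camera coordinates R X + t. Camera axes: x right, y down, z forward; pixel columns grow to the right and rows downward; lengths in mm; the calibration is good to about 2 mm. A picture is of the moment at which its call begins. camera_info takes no time and is no camera call.
- r.sign_off(): hands the job in; it is judged then, once.
The state is a dict: "clock": time; "qpos": joint angles; "qvel": joint speeds; "joint_efforts": joint torques, N m; "eef_pos": TCP position; "tcp_rot": TCP orientation; "contact_force": force on the tool from outside, world axes, zero at the start; "wrist_torque": the same for the moment, N m; "opening": opening from 0.0 (shut) to 1.0 (fully open); "grasp_force": force on a finger pad.
Only numpy, scipy, OpenCV 4.12 (cv2) and the standard library are available. Lean on these libraries where they do the work, as an engineer would, in place of code of your own. Each camera call takes 0.05 s, during which the arm holds its last target. There are 200 camera calls.

## Working session

There is one attempt and no reset: what is moved stays moved. The work goes in short steps, Python scripts to look and compute and a tool call to move; the robot and the scene stay as the last step left them, time stands still between calls to the robot, and variables do not carry over. Pictures are saved under pics/ and viewed, at most 11 in all, crops included, and the job is handed in when it is done.

Besides the shell and the picture viewer there is one more tool, called as a command line: name --argument value ..., lists and objects as JSON in quotes. drive_tool: Moves the arm, as the interface text tells. Its arguments: {"type":"object","properties":{"plan":{"type":"array","items":{"type":"object","properties":{"x":{"type":"number"},"y":{"type":"number"},"z":{"type":"number"},"ax":{"type":"number"},"ay":{"type":"number"},"az":{"type":"number"},"hand":{"type":"number"}}}},"grip_force":{"type":"number"}},"required":["plan"]}

```bash
mkdir -p pics; cat > h.py <<'E'
import numpy as np, cv2, sys
from rig import monitor, imaging, r
def grab(n,f):
    im=imaging.grab_frame(n); cv2.imwrite(f'pics/{f}.png',im[:,:,::-1]); return im
def cam(n):
    c=imaging.camera_info(n); return [np.array(c[k],float) for k in('mtx','R','t')]
def unproj(n,uv,z):
    K,R,t=cam(n); d=R.T@np.linalg.solve(K,[uv[0],uv[1],1]); o=-R.T@t
    return o+d*(z-o[2])/d[2]
def proj(n,X):
    K,R,t=cam(n); p=K@(R@np.array(X,float)+t); return p[:2]/p[2]
E
python3 - <<'E'
from h import *
a=grab('side','s0');b=grab('top','t0')
for n in('side','top'):
    K,R,t=cam(n);print(n,K[0,0],-R.T@t,R[2])
print(monitor.sense())
E
```

```text
side 372.20097356487526 [ 576.96644126 -653.77712777  619.73585088] [ 0.0108801   0.77487666 -0.63201881]
top 466.20999555916296 [390.9182873    8.08750963 961.66795801] [ 0.22969071  0.0115076  -0.97319564]
{'clock': 0.1, 'qpos': array([-1.35138700e+00,  3.53580947e-01,  1.63405445e+00,  7.97579662e-06,
        1.15520880e+00, -2.41049459e-03]), 'qvel': array([ 1.09878216e-03, -2.20304234e-03, -1.94538078e-03,  8.98318828e-04,
        8.85112402e-04, -1.18569105e-05]), 'joint_efforts': array([ 1.60922729e-03, -6.06359982e+01, -3.42819893e+01, -1.77912528e-05,
        3.92338901e-03, -1.65126323e-05]), 'eef_pos': array([ 137.40627614, -609.27040192,  230.63774474]), 'tcp_rot': array([-3.14034113e+00, -1.03096755e-05,  2.21816592e-01]), 'contact_force': array([-0.31966827, -0.19983197,  0.47254766]), 'wrist_torque': array([-0.01293759,  0.00937106, -0.01353653]), 'grasp_force': 0.0, 'opening': 0.9971532070622308}
```

View pics/t0.png

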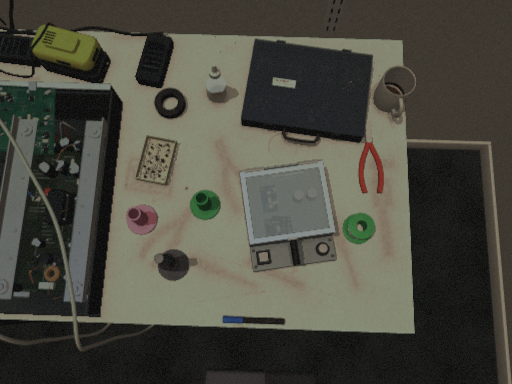

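View pics/s0.png

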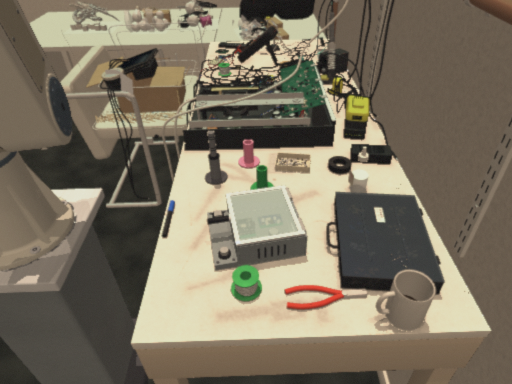

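The top picture shows the grey stand with the probe at (172,262), a pink look-alike at (141,218) and a green one at (205,203). The grey one is meant: it is the only one holding a probe with a collar. The enclosure is at (288,205). On its ledge are the square stud at (264,257), the stub at (295,252) and the round stud at (322,248). I'll confirm these in one enlarged crop.

```bash
python3 - <<'E'
from h import *
a=cv2.imread('pics/t0.png');s=cv2.imread('pics/s0.png')
A=cv2.resize(a[155:285,140:340],None,fx=4,fy=4,interpolation=cv2.INTER_CUBIC)[:,:800]
cv2.imwrite('pics/c1.png',A)
B=cv2.resize(s[125:275,190:310],None,fx=4,fy=4,interpolation=cv2.INTER_CUBIC)
cv2.imwrite('pics/c2.png',B)
E
```

```text
(no output)
```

View pics/c1.png

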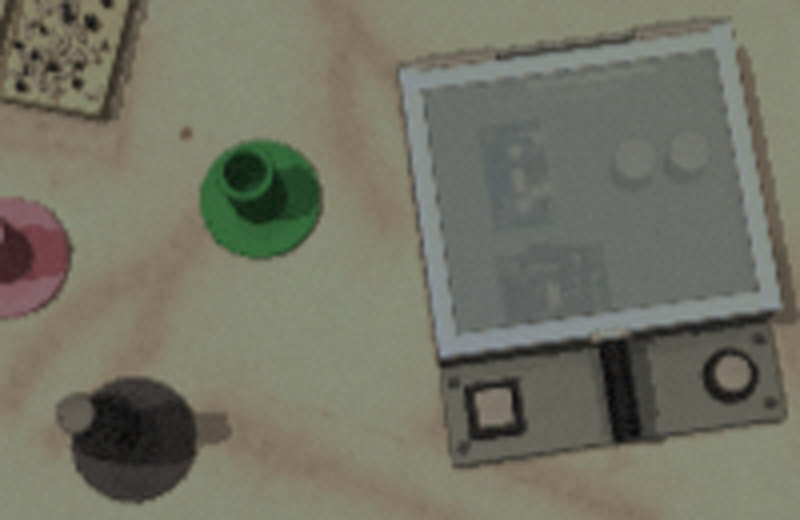

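View pics/c2.png

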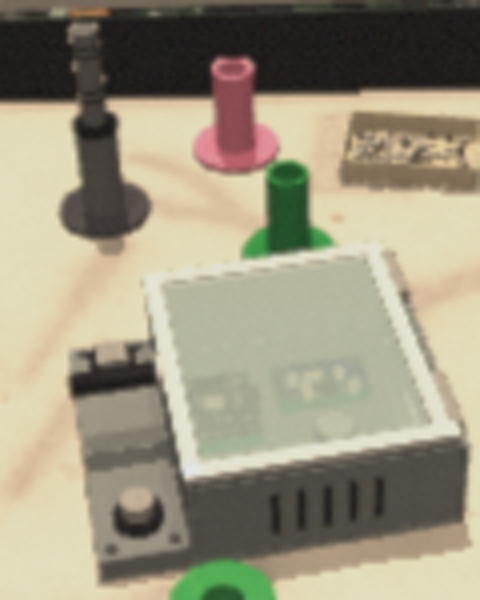

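The crops confirm it: the grey stand holds the grey-handled probe, its foot at crop (134,439) and its handle top at (76,412). The square pin is at (495,408), the round pin at (730,376), and the stub runs from (612,340) to (627,438). Next I measure positions.

```bash
python3 - <<'E'
from h import *
T=lambda x,y:(140+(x+.5)/4-.5,155+(y+.5)/4-.5)
S=lambda x,y:(190+(x+.5)/4-.5,125+(y+.5)/4-.5)
for n,c,z in[('foot',(134,439),3),('probetop',(76,412),146),('sq',(495,408),34),('rd',(730,376),34),('ledgeL',(455,467),18),('ledgeR',(786,418),18),('stubfront',(627,438),66),('stubback',(612,340),66),('gFL',(444,357),70),('gFR',(780,305),70),('gBL',(402,66),70),('gBR',(728,22),70)]:
    print('top',n,unproj('top',T(*c),z).round(1))
for n,c,z in[('foot',(105,207),3),('probetop',(86,30),146),('sq',(111,352),34),('rd',(138,500),34)]:
    print('side',n,unproj('side',S(*c),z).round(1))
E
```

```text
top foot [459.5 185.9   3. ]
top probetop [460.1 185.5 146. ]
top sq [478.5   2.6  34. ]
top rd [ 498.3 -113.5   34. ]
top ledgeL [450.   21.6  18. ]
top ledgeR [ 480.  -143.8   18. ]
top stubfront [463.4 -60.4  66. ]
top stubback [510.  -52.5  66. ]
top gFL [498.6  28.   70. ]
top gFR [ 529.1 -132.8   70. ]
top gBL [642.5  54.2  70. ]
top gBR [ 670.6 -107.4   70. ]
side foot [458.9 188.4   3. ]
side probetop [461.1 184.1 146. ]
side sq [478.3   1.6  34. ]
side rd [ 500.2 -116.2   34. ]
```

```bash
cat >> h.py <<'E'
from scipy.spatial.transform import Rotation as Ro
def to(*targets,yaw=None):
    s=monitor.sense(); p=s['eef_pos']; R=Ro.from_euler('xyz',s['tcp_rot'])
    print('clock',s['clock'],'tcp',p.round(1),s['tcp_rot'].round(4),'F',s['contact_force'].round(1),'open',round(s['opening']*85.4,1),'g',round(s['grasp_force'],1))
    if yaw is not None: print('turn',(np.degrees((R.inv()*Ro.from_euler('xyz',[np.pi,0,yaw])).as_rotvec())/6).round(3))
    for T in targets: print(T,(R.inv().apply(np.array(T)-p)/50).round(3))
E
python3 -c "
from h import *
to([460,185.8,205],yaw=.175)"
```

```text
clock 0.1 tcp [ 137.4 -609.3  230.6] [-3.1403 -0.      0.2218] F [-0.3 -0.2  0.5] open 85.2 g 0.0
turn [-0.012  0.     0.447]
[460, 185.8, 205] [  9.792 -14.092   0.53 ]
```

drive_tool --plan '[{"x": 0.57,"y": -0.82,"az": 0.2,"hand": 85},{"x": 1.14,"y": -1.64,"az": 0.45,"hand": 85},{"x": 1.71,"y": -2.46,"az": 0.45,"hand": 85},{"x": 2.28,"y": -3.28,"az": 0.45,"hand": 85},{"x": 2.85,"y": -4.1,"az": 0.45,"hand": 85},{"x": 3.42,"y": -4.92,"az": 0.45,"hand": 85},{"x": 3.99,"y": -5.74,"az": 0.45,"hand": 85},{"x": 4.56,"y": -6.56,"az": 0.45,"hand": 85}]'

```text
invalid input
```

```bash
python3 -c "
from h import *
to([460,185.8,205],yaw=.175)"
```

```text
clock 0.1 tcp [ 137.4 -609.3  230.6] [-3.1403 -0.      0.2218] F [-0.3 -0.2  0.5] open 85.2 g 0.0
turn [-0.012  0.     0.447]
[460, 185.8, 205] [  9.792 -14.092   0.53 ]
```

drive_tool --plan '[{"x": 0.57,"y": -0.82,"z": 0,"ax": 0,"ay": 0,"az": 0.2,"hand": 85},{"x": 1.14,"y": -1.64,"z": 0,"ax": 0,"ay": 0,"az": 0.45,"hand": 85},{"x": 1.71,"y": -2.46,"z": 0,"ax": 0,"ay": 0,"az": 0.45,"hand": 85},{"x": 2.28,"y": -3.28,"z": 0,"ax": 0,"ay": 0,"az": 0.45,"hand": 85},{"x": 2.85,"y": -4.1,"z": 0,"ax": 0,"ay": 0,"az": 0.45,"hand": 85},{"x": 3.42,"y": -4.92,"z": 0,"ax": 0,"ay": 0,"az": 0.45,"hand": 85},{"x": 3.99,"y": -5.74,"z": 0,"ax": 0,"ay": 0,"az": 0.45,"hand": 85},{"x": 4.56,"y": -6.56,"z": 0,"ax": 0,"ay": 0,"az": 0.45,"hand": 85}]'

```text
clock: 0.9
eef_pos: [287.8, -237.7, 231.2]
tcp_rot: [3.141, -0.0, 0.174]
contact_force: [1.9, -0.1, 0.0]
opening: 0.994
grasp_force: 0.0
```

```bash
python3 -c "
from h import *
to([460,185.8,205],yaw=.175)"
```

```text
clock 0.9 tcp [ 287.8 -237.7  231.2] [ 3.1415e+00 -3.0000e-04  1.7390e-01] F [ 1.9 -0.1  0. ] open 84.9 g 0.0
turn [ 0.001 -0.002 -0.011]
[460, 185.8, 205] [ 4.857 -7.747  0.525]
```

drive_tool --plan '[{"x": 0.5,"y": -0.8,"z": 0,"ax": 0,"ay": 0,"az": 0,"hand": 85},{"x": 1.0,"y": -1.6,"z": 0,"ax": 0,"ay": 0,"az": 0,"hand": 85},{"x": 1.5,"y": -2.4,"z": 0,"ax": 0,"ay": 0,"az": 0,"hand": 85},{"x": 2.0,"y": -3.2,"z": 0,"ax": 0,"ay": 0,"az": 0,"hand": 85},{"x": 2.5,"y": -4.0,"z": 0,"ax": 0,"ay": 0,"az": 0,"hand": 85},{"x": 3.0,"y": -4.8,"z": 0,"ax": 0,"ay": 0,"az": 0,"hand": 85},{"x": 3.5,"y": -5.6,"z": 0,"ax": 0,"ay": 0,"az": 0,"hand": 85},{"x": 4.0,"y": -6.4,"z": 0,"ax": 0,"ay": 0,"az": 0,"hand": 85}]'

```text
clock: 1.7
eef_pos: [429.2, 112.4, 231.2]
tcp_rot: [3.141, -0.0, 0.175]
contact_force: [0.9, -1.1, 0.8]
opening: 0.99
grasp_force: 0.0
```

```bash
python3 -c "
from h import *
to([460,185.8,205],[460,185.8,96],yaw=.175)"
```

```text
clock 1.7 tcp [429.2 112.4 231.2] [ 3.1415e+00 -1.0000e-04  1.7530e-01] F [ 0.9 -1.1  0.8] open 84.6 g 0.0
turn [ 0.001 -0.001  0.002]
[460, 185.8, 205] [ 0.862 -1.338  0.524]
[460, 185.8, 96] [ 0.862 -1.338  2.704]
```

drive_tool --plan '[{"x": 0.43,"y": -0.67,"z": 0.2,"ax": 0,"ay": 0,"az": 0,"hand": 85},{"x": 0.862,"y": -1.338,"z": 0.5,"ax": 0,"ay": 0,"az": 0,"hand": 85},{"x": 0.862,"y": -1.338,"z": 0.9,"ax": 0,"ay": 0,"az": 0,"hand": 85},{"x": 0.862,"y": -1.338,"z": 1.4,"ax": 0,"ay": 0,"az": 0,"hand": 85},{"x": 0.862,"y": -1.338,"z": 1.9,"ax": 0,"ay": 0,"az": 0,"hand": 85},{"x": 0.862,"y": -1.338,"z": 2.4,"ax": 0,"ay": 0,"az": 0,"hand": 85},{"x": 0.862,"y": -1.338,"z": 2.7,"ax": 0,"ay": 0,"az": 0,"hand": 85},{"x": 0.862,"y": -1.338,"z": 2.7,"ax": 0,"ay": 0,"az": 0,"hand": 85}]'

```text
clock: 2.5
eef_pos: [458.2, 183.0, 94.2]
tcp_rot: [3.141, 0.004, 0.175]
contact_force: [0.2, -0.3, 0.4]
opening: 0.999
grasp_force: 0.0
```

```bash
python3 - <<'E'
from h import *
a=grab('side','s1');b=grab('top','t1')
to([460,185.8,96])
A=cv2.resize(a[110:210,170:270],None,fx=4,fy=4);B=cv2.resize(b[210:310,120:220],None,fx=4,fy=4)
cv2.imwrite('pics/c3.png',np.hstack([A,B])[:,:,::-1])
E
```

```text
clock 2.6 tcp [459.8 183.7  96.4] [3.1415e+00 7.0000e-04 1.7470e-01] F [0.2 0.6 0.1] open 84.9 g 0.0
[460, 185.8, 96] [ 0.011 -0.041  0.007]
```

View pics/c3.png

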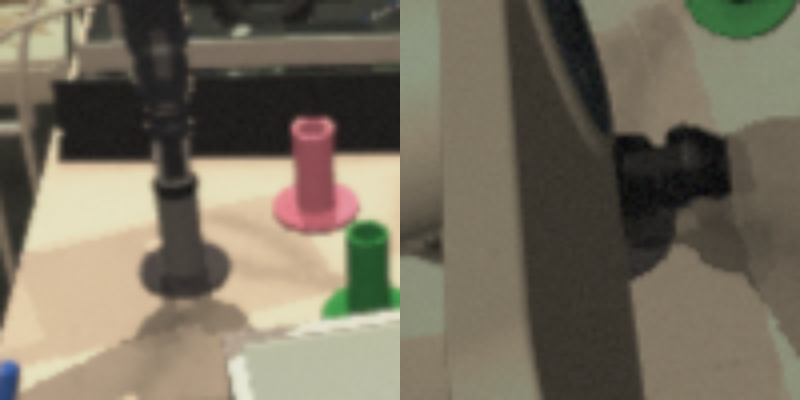

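The side view shows the gripper around the handle, with the stand tube at crop (180,230). The pads line up with the probe, so I close.

drive_tool --grip_force 40 --plan '[{"x": 0,"y": -0.02,"z": 0,"ax": 0,"ay": 0,"az": 0,"hand": 40},{"x": 0,"y": -0.02,"z": 0,"ax": 0,"ay": 0,"az": 0,"hand": 20},{"x": 0,"y": -0.02,"z": 0,"ax": 0,"ay": 0,"az": 0,"hand": 5},{"x": 0,"y": -0.02,"z": 0,"ax": 0,"ay": 0,"az": 0,"hand": 5},{"x": 0,"y": -0.02,"z": 0,"ax": 0,"ay": 0,"az": 0,"hand": 5},{"x": 0,"y": -0.02,"z": 0,"ax": 0,"ay": 0,"az": 0,"hand": 5},{"x": 0,"y": -0.02,"z": 0,"ax": 0,"ay": 0,"az": 0,"hand": 5},{"x": 0,"y": -0.02,"z": 0,"ax": 0,"ay": 0,"az": 0,"hand": 5}]'

```text
clock: 3.4
eef_pos: [459.8, 184.7, 96.3]
tcp_rot: [3.142, 0.0, 0.175]
contact_force: [-0.9, 0.2, 0.7]
opening: 0.197
grasp_force: 39.0
```

```bash
python3 -c "
from h import *
to([460,185.8,96])"
```

```text
clock 3.4 tcp [459.8 184.7  96.3] [3.1416 0.     0.1746] F [-0.9  0.2  0.7] open 16.9 g 39.0
[460, 185.8, 96] [ 0.009 -0.022  0.006]
```

drive_tool --plan '[{"x": 0,"y": 0,"z": -0.1,"ax": 0,"ay": 0,"az": 0,"hand": 5},{"x": 0,"y": 0,"z": -0.3,"ax": 0,"ay": 0,"az": 0,"hand": 5},{"x": 0,"y": 0,"z": -0.6,"ax": 0,"ay": 0,"az": 0,"hand": 5},{"x": 0,"y": 0,"z": -0.9,"ax": 0,"ay": 0,"az": 0,"hand": 5},{"x": 0,"y": 0,"z": -1.2,"ax": 0,"ay": 0,"az": 0,"hand": 5},{"x": 0,"y": 0,"z": -1.5,"ax": 0,"ay": 0,"az": 0,"hand": 5},{"x": 0,"y": 0,"z": -1.8,"ax": 0,"ay": 0,"az": 0,"hand": 5},{"x": 0,"y": 0,"z": -2.0,"ax": 0,"ay": 0,"az": 0,"hand": 5}]'

```text
clock: 4.2
eef_pos: [460.2, 184.8, 198.1]
tcp_rot: [-3.141, -0.002, 0.175]
contact_force: [-0.0, 0.0, 0.5]
opening: 0.197
grasp_force: 39.0
```

```bash
python3 - <<'E'
from h import *
a=grab('side','s2');b=grab('top','t2')
to([499,-114.5,196.3],[499,-114.5,120.3])
A=cv2.resize(a[90:210,160:280],None,fx=4,fy=4);cv2.imwrite('pics/c4.png',A[:,:,::-1])
E
```

```text
clock 4.3 tcp [460.6 185.1 198. ] [-3.141e+00 -2.900e-03  1.747e-01] F [ 0.8  0.6 -0.7] open 17.4 g 39.0
[499, -114.5, 196.3] [-0.285  6.033  0.03 ]
[499, -114.5, 120.3] [-0.29   6.034  1.55 ]
```

View pics/c4.png

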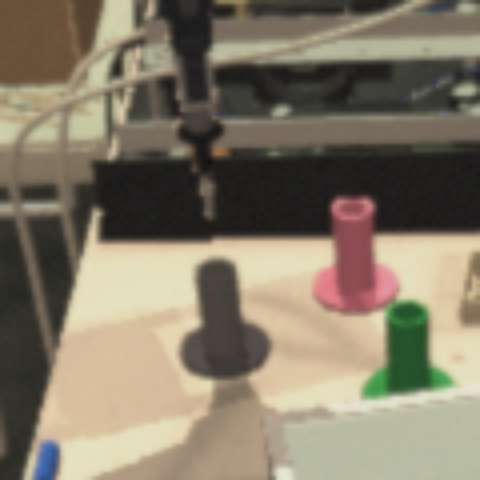

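The probe is out, hanging near vertical, with its tip at crop (210,216). Next I check that against the expected tip position and carry it to the round stud.

```bash
python3 - <<'E'
from h import *
print(proj('side',[460.4,185,111.7]), 160+210.5/4-.5,90+216.5/4-.5, proj('side',[460.4,185,177]))
E
```

```text
[212.28870625 143.54530246] 212.125 143.625 [209.56943454 121.00874138]
```

drive_tool --plan '[{"x": -0.04,"y": 0.8,"z": 0,"ax": 0,"ay": 0,"az": 0,"hand": 5},{"x": -0.08,"y": 1.6,"z": 0,"ax": 0,"ay": 0,"az": 0,"hand": 5},{"x": -0.12,"y": 2.4,"z": 0,"ax": 0,"ay": 0,"az": 0,"hand": 5},{"x": -0.16,"y": 3.2,"z": 0,"ax": 0,"ay": 0,"az": 0,"hand": 5},{"x": -0.2,"y": 4.0,"z": 0,"ax": 0,"ay": 0,"az": 0,"hand": 5},{"x": -0.24,"y": 4.8,"z": 0,"ax": 0,"ay": 0,"az": 0,"hand": 5},{"x": -0.27,"y": 5.5,"z": 0,"ax": 0,"ay": 0,"az": 0,"hand": 5},{"x": -0.285,"y": 6.03,"z": 0,"ax": 0,"ay": 0,"az": 0,"hand": 5}]'

```text
clock: 5.1
eef_pos: [497.8, -116.7, 195.7]
tcp_rot: [-3.142, 0.001, 0.174]
contact_force: [0.1, 0.9, -0.3]
opening: 0.199
grasp_force: 39.2
```

drive_tool --plan '[{"x": 0,"y": 0,"z": 0.4,"ax": 0,"ay": 0,"az": 0,"hand": 5},{"x": 0,"y": 0,"z": 0.8,"ax": 0,"ay": 0,"az": 0,"hand": 5},{"x": 0,"y": 0,"z": 1.1,"ax": 0,"ay": 0,"az": 0,"hand": 5},{"x": 0,"y": 0,"z": 1.3,"ax": 0,"ay": 0,"az": 0,"hand": 5},{"x": 0,"y": 0,"z": 1.3,"ax": 0,"ay": 0,"az": 0,"hand": 5}]'

```text
clock: 5.6
eef_pos: [497.0, -114.4, 129.8]
tcp_rot: [-3.14, 0.003, 0.175]
contact_force: [-0.1, -0.4, -0.4]
opening: 0.198
grasp_force: 39.2
```

```bash
python3 - <<'E'
from h import *
a=grab('side','s3');b=grab('top','t3')
to([499,-114.5,120.3])
s=monitor.sense()['eef_pos']
for n in('side','top'): print(n,'tip',proj(n,s-[0,0,86.3]),'stud',proj(n,[499,-114.5,34]))
A=cv2.resize(a[190:280,190:290],None,fx=4,fy=4);B=cv2.resize(b[200:290,270:370],None,fx=4,fy=4)
cv2.imwrite('pics/c5.png',np.hstack([A,B])[:,:,::-1])
E
```

```text
clock 5.7 tcp [ 498.2 -114.6  131.4] [-3.1415e+00  2.0000e-04  1.7480e-01] F [ 0.1 -1.  -0.5] open 16.6 g 39.2
[499, -114.5, 120.3] [0.017 0.    0.221]
side tip [222.74592771 245.52204943] stud [223.58470645 249.05996879]
top tip [323.42166333 248.06253377] stud [322.60590946 248.27775842]
```

View pics/c5.png

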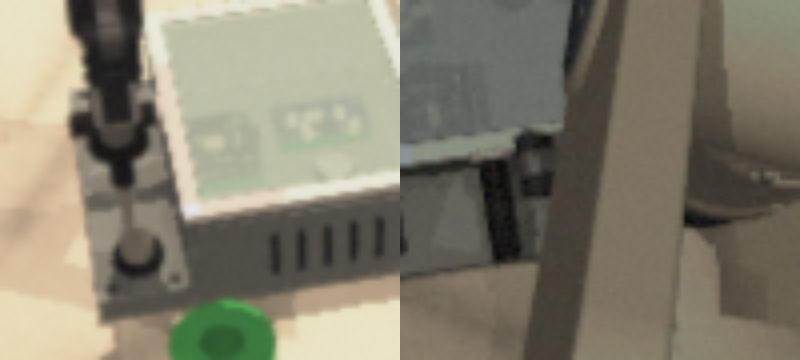

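The tip is at crop (128,222), as predicted, and lies over the round pin at (138,243). I descend gently, about 3 mm into the spring.

drive_tool --plan '[{"x": 0.03,"y": 0,"z": 0.08,"ax": 0,"ay": 0,"az": 0,"hand": 5},{"x": 0.03,"y": 0,"z": 0.16,"ax": 0,"ay": 0,"az": 0,"hand": 5},{"x": 0.03,"y": 0,"z": 0.2,"ax": 0,"ay": 0,"az": 0,"hand": 5},{"x": 0.03,"y": 0,"z": 0.24,"ax": 0,"ay": 0,"az": 0,"hand": 5},{"x": 0.03,"y": 0,"z": 0.28,"ax": 0,"ay": 0,"az": 0,"hand": 5},{"x": 0.03,"y": 0,"z": 0.28,"ax": 0,"ay": 0,"az": 0,"hand": 5},{"x": 0.03,"y": 0,"z": 0.28,"ax": 0,"ay": 0,"az": 0,"hand": 5},{"x": 0.03,"y": 0,"z": 0.28,"ax": 0,"ay": 0,"az": 0,"hand": 5}]'

```text
clock: 6.5
eef_pos: [499.7, -114.4, 117.4]
tcp_rot: [3.142, -0.0, 0.175]
contact_force: [-0.3, 0.4, 0.5]
opening: 0.199
grasp_force: 39.3
```

drive_tool --plan '[{"x": 0,"y": 0,"z": 0,"ax": 0,"ay": 0,"az": 0,"hand": 5},{"x": 0,"y": 0,"z": 0,"ax": 0,"ay": 0,"az": 0,"hand": 5},{"x": 0,"y": 0,"z": 0,"ax": 0,"ay": 0,"az": 0,"hand": 5}]'

```text
clock: 6.8
eef_pos: [499.6, -114.4, 117.4]
tcp_rot: [3.142, -0.0, 0.175]
contact_force: [-0.5, -0.1, 1.9]
opening: 0.203
grasp_force: 39.3
```

```bash
python3 - <<'E'
from h import *
to([478.4,2.3,195],[478.4,2.3,117.5])
E
```

```text
clock 6.8 tcp [ 499.6 -114.4  117.4] [ 3.1416e+00 -1.0000e-04  1.7470e-01] F [-0.5 -0.1  1.9] open 17.3 g 39.3
[478.4, 2.3, 195] [-0.012 -2.373 -1.553]
[478.4, 2.3, 117.5] [-0.013 -2.373 -0.003]
```

drive_tool --plan '[{"x": 0,"y": 0,"z": 0.02,"ax": 0,"ay": 0,"az": 0,"hand": 5},{"x": 0,"y": 0,"z": 0.03,"ax": 0,"ay": 0,"az": 0,"hand": 5},{"x": 0,"y": 0,"z": 0.03,"ax": 0,"ay": 0,"az": 0,"hand": 5},{"x": 0,"y": 0,"z": 0.03,"ax": 0,"ay": 0,"az": 0,"hand": 5}]'

```text
clock: 7.2
eef_pos: [499.6, -114.5, 115.8]
tcp_rot: [-3.142, 0.0, 0.175]
contact_force: [0.9, 0.1, 1.3]
opening: 0.201
grasp_force: 39.4
```

```bash
python3 - <<'E'
from h import *
f=[]
for i in range(8):
    im=imaging.grab_frame('side'); f.append(monitor.sense()['contact_force'])
print(np.round(np.mean(f,0),2),np.round(np.std(f,0),2))
cv2.imwrite('pics/s4.png',im[:,:,::-1])
to([478.4,2.3,195],[478.4,2.3,117.5])
E
```

```text
[0.01 0.37 1.62] [0.36 0.53 0.49]
clock 7.6 tcp [ 499.6 -114.5  115.8] [ 3.1415e+00 -1.0000e-04  1.7470e-01] F [-0.5 -0.1  1.2] open 17.4 g 39.4
[478.4, 2.3, 195] [-0.012 -2.374 -1.584]
[478.4, 2.3, 117.5] [-0.012 -2.374 -0.034]
```

The mean push is 1.6 N plus the 0.6 N probe weight, about 2.2 N on the stud. Next is the square stud.

drive_tool --plan '[{"x": 0,"y": 0,"z": -0.3,"ax": 0,"ay": 0,"az": 0,"hand": 5},{"x": 0,"y": 0,"z": -0.8,"ax": 0,"ay": 0,"az": 0,"hand": 5},{"x": 0,"y": 0,"z": -1.3,"ax": 0,"ay": 0,"az": 0,"hand": 5},{"x": 0,"y": -0.3,"z": -1.6,"ax": 0,"ay": 0,"az": 0,"hand": 5},{"x": 0,"y": -0.9,"z": -1.6,"ax": 0,"ay": 0,"az": 0,"hand": 5},{"x": 0,"y": -1.5,"z": -1.6,"ax": 0,"ay": 0,"az": 0,"hand": 5},{"x": 0,"y": -2.1,"z": -1.6,"ax": 0,"ay": 0,"az": 0,"hand": 5},{"x": -0.01,"y": -2.38,"z": -1.6,"ax": 0,"ay": 0,"az": 0,"hand": 5}]'

```text
clock: 8.4
eef_pos: [477.6, 4.3, 195.6]
tcp_rot: [-3.141, 0.001, 0.176]
contact_force: [0.6, 0.2, -0.4]
opening: 0.197
grasp_force: 39.4
```

drive_tool --plan '[{"x": 0,"y": 0,"z": 0.2,"ax": 0,"ay": 0,"az": 0,"hand": 5},{"x": 0,"y": 0,"z": 0.6,"ax": 0,"ay": 0,"az": 0,"hand": 5},{"x": 0,"y": 0,"z": 1.0,"ax": 0,"ay": 0,"az": 0,"hand": 5},{"x": 0,"y": 0,"z": 1.25,"ax": 0,"ay": 0,"az": 0,"hand": 5},{"x": 0,"y": 0,"z": 1.3,"ax": 0,"ay": 0,"az": 0,"hand": 5},{"x": 0,"y": 0,"z": 1.3,"ax": 0,"ay": 0,"az": 0,"hand": 5}]'

```text
clock: 9.0
eef_pos: [478.3, 2.1, 130.4]
tcp_rot: [-3.142, 0.001, 0.174]
contact_force: [1.2, -0.1, 0.2]
opening: 0.199
grasp_force: 39.4
```

```bash
python3 - <<'E'
from h import *
a=grab('side','s5')
to([478.4,2.3,116.3])
A=cv2.resize(a[170:270,180:280],None,fx=5,fy=5);cv2.imwrite('pics/c6.png',A[:,:,::-1])
E
```

```text
clock 9.05 tcp [478.7   2.3 131. ] [ 3.1415e+00 -1.0000e-04  1.7430e-01] F [ 0.5 -1.  -0.1] open 17.0 g 39.4
[478.4, 2.3, 116.3] [-0.006 -0.002  0.293]
```

View pics/c6.png

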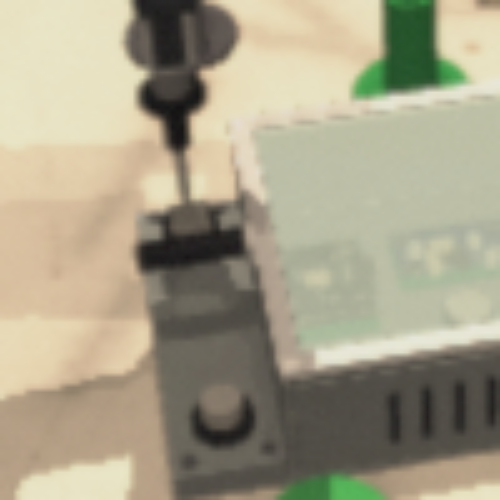

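The tip at crop (185,203) stands just above the square pin's top at (187,215). I press it down.

drive_tool --plan '[{"x": 0,"y": 0,"z": 0.1,"ax": 0,"ay": 0,"az": 0,"hand": 5},{"x": 0,"y": 0,"z": 0.17,"ax": 0,"ay": 0,"az": 0,"hand": 5},{"x": 0,"y": 0,"z": 0.21,"ax": 0,"ay": 0,"az": 0,"hand": 5},{"x": 0,"y": 0,"z": 0.25,"ax": 0,"ay": 0,"az": 0,"hand": 5},{"x": 0,"y": 0,"z": 0.29,"ax": 0,"ay": 0,"az": 0,"hand": 5},{"x": 0,"y": 0,"z": 0.3,"ax": 0,"ay": 0,"az": 0,"hand": 5},{"x": 0,"y": 0,"z": 0.3,"ax": 0,"ay": 0,"az": 0,"hand": 5},{"x": 0,"y": 0,"z": 0.3,"ax": 0,"ay": 0,"az": 0,"hand": 5}]'

```text
clock: 9.85
eef_pos: [478.5, 2.7, 115.9]
tcp_rot: [-3.142, -0.0, 0.175]
contact_force: [0.9, -0.3, 2.0]
opening: 0.202
grasp_force: 39.4
```

```bash
python3 - <<'E'
from h import *
f=[]
for i in range(8):
    im=imaging.grab_frame('side'); f.append(monitor.sense()['contact_force'])
print(np.round(np.mean(f,0),2),np.round(np.std(f,0),2))
to([460,185.8,196])
E
```

```text
[-0.04 -0.38  1.57] [0.53 0.53 0.4 ]
clock 10.25 tcp [478.5   2.6 115.9] [ 3.1415e+00 -2.0000e-04  1.7470e-01] F [0.8 0.5 2.2] open 16.9 g 39.4
[460, 185.8, 196] [ 0.273 -3.672 -1.603]
```

drive_tool --plan '[{"x": 0,"y": 0,"z": -0.4,"ax": 0,"ay": 0,"az": 0,"hand": 5},{"x": 0,"y": 0,"z": -1.0,"ax": 0,"ay": 0,"az": 0,"hand": 5},{"x": 0.03,"y": -0.4,"z": -1.6,"ax": 0,"ay": 0,"az": 0,"hand": 5},{"x": 0.08,"y": -1.1,"z": -1.6,"ax": 0,"ay": 0,"az": 0,"hand": 5},{"x": 0.14,"y": -1.9,"z": -1.6,"ax": 0,"ay": 0,"az": 0,"hand": 5},{"x": 0.2,"y": -2.7,"z": -1.6,"ax": 0,"ay": 0,"az": 0,"hand": 5},{"x": 0.25,"y": -3.35,"z": -1.6,"ax": 0,"ay": 0,"az": 0,"hand": 5},{"x": 0.27,"y": -3.66,"z": -1.6,"ax": 0,"ay": 0,"az": 0,"hand": 5}]'

```text
clock: 11.05
eef_pos: [459.3, 187.6, 195.6]
tcp_rot: [-3.141, 0.0, 0.176]
contact_force: [0.2, -0.6, -0.9]
opening: 0.195
grasp_force: 39.4
```

drive_tool --plan '[{"x": 0,"y": 0,"z": 0,"ax": 0,"ay": 0,"az": 0,"hand": 5},{"x": 0,"y": 0,"z": 0,"ax": 0,"ay": 0,"az": 0,"hand": 5},{"x": 0,"y": 0,"z": 0,"ax": 0,"ay": 0,"az": 0,"hand": 5}]'

```text
clock: 11.35
eef_pos: [459.8, 184.4, 195.6]
tcp_rot: [3.141, 0.001, 0.174]
contact_force: [0.4, -0.3, 0.7]
opening: 0.198
grasp_force: 39.4
```

```bash
python3 - <<'E'
from h import *
a=grab('side','s6'); b=grab('top','t6')
to([459.8,185.3,150],[459.8,185.3,97])
s=monitor.sense()['eef_pos']
print('tip pred',proj('side',s-[0,0,86.3]),'rim pred',proj('side',[459.8,185.3,70]))
A=cv2.resize(a[110:200,165:265],None,fx=6,fy=6);cv2.imwrite('pics/c7.png',A[:,:,::-1])
E
```

```text
clock 11.45 tcp [460.  184.3 195.8] [3.1414e+00 1.0000e-04 1.7350e-01] F [-0.6 -0.2  0.2] open 16.5 g 39.4
[459.8, 185.3, 150] [-0.    -0.021  0.915]
[459.8, 185.3, 97] [-0.    -0.021  1.975]
tip pred [212.20257921 144.43205158] rim pred [213.6911505  156.90486905]
```

View pics/c7.png

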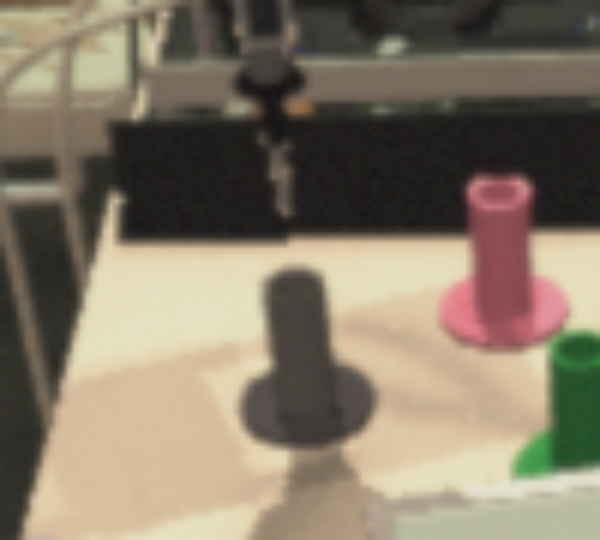

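The probe tip at crop (287,213) is above the grey tube's rim, centred at (295,278), and both agree with the projection. I lower it in.

drive_tool --plan '[{"x": 0,"y": -0.025,"z": 0.15,"ax": 0,"ay": 0,"az": 0,"hand": 5},{"x": 0,"y": -0.025,"z": 0.4,"ax": 0,"ay": 0,"az": 0,"hand": 5},{"x": 0,"y": -0.025,"z": 0.6,"ax": 0,"ay": 0,"az": 0,"hand": 5},{"x": 0,"y": -0.025,"z": 0.8,"ax": 0,"ay": 0,"az": 0,"hand": 5},{"x": 0,"y": -0.025,"z": 1.0,"ax": 0,"ay": 0,"az": 0,"hand": 5},{"x": 0,"y": -0.025,"z": 1.2,"ax": 0,"ay": 0,"az": 0,"hand": 5},{"x": 0,"y": -0.025,"z": 1.4,"ax": 0,"ay": 0,"az": 0,"hand": 5},{"x": 0,"y": -0.025,"z": 1.4,"ax": 0,"ay": 0,"az": 0,"hand": 5}]'

```text
clock: 12.25
eef_pos: [458.8, 186.1, 124.3]
tcp_rot: [3.141, 0.002, 0.175]
contact_force: [-0.4, -0.0, -0.2]
opening: 0.195
grasp_force: 39.4
```

```bash
python3 - <<'E'
from h import *
to([459.8,185.3,97])
E
```

```text
clock 12.25 tcp [458.8 186.1 124.3] [3.1411e+00 2.3000e-03 1.7470e-01] F [-0.4 -0.  -0.2] open 16.6 g 39.4
[459.8, 185.3, 97] [0.018 0.019 0.545]
```

drive_tool --plan '[{"x": 0,"y": 0,"z": 0.1,"ax": 0,"ay": 0,"az": 0,"hand": 5},{"x": 0,"y": 0,"z": 0.25,"ax": 0,"ay": 0,"az": 0,"hand": 5},{"x": 0,"y": 0,"z": 0.4,"ax": 0,"ay": 0,"az": 0,"hand": 5},{"x": 0,"y": 0,"z": 0.5,"ax": 0,"ay": 0,"az": 0,"hand": 5},{"x": 0,"y": 0,"z": 0.56,"ax": 0,"ay": 0,"az": 0,"hand": 5},{"x": 0,"y": 0,"z": 0.58,"ax": 0,"ay": 0,"az": 0,"hand": 5},{"x": 0,"y": 0,"z": 0.58,"ax": 0,"ay": 0,"az": 0,"hand": 5},{"x": 0,"y": 0,"z": 0.58,"ax": 0,"ay": 0,"az": 0,"hand": 5}]'

```text
clock: 13.05
eef_pos: [459.9, 186.5, 97.0]
tcp_rot: [-3.142, -0.0, 0.175]
contact_force: [-0.2, -0.8, -0.2]
opening: 0.199
grasp_force: 39.4
```

```bash
python3 - <<'E'
from h import *
to([459.8,185.3,96.3])
E
```

```text
clock 13.05 tcp [459.9 186.5  97. ] [-3.1415e+00 -4.0000e-04  1.7470e-01] F [-0.2 -0.8 -0.2] open 17.0 g 39.4
[459.8, 185.3, 96.3] [-0.005  0.024  0.014]
```

Seated to within about 0.7 mm, so I lower a touch more, open, and go up.

drive_tool --plan '[{"x": 0,"y": 0.02,"z": 0.01,"ax": 0,"ay": 0,"az": 0,"hand": 5},{"x": 0,"y": 0.02,"z": 0.01,"ax": 0,"ay": 0,"az": 0,"hand": 30},{"x": 0,"y": 0.02,"z": 0.01,"ax": 0,"ay": 0,"az": 0,"hand": 85},{"x": 0,"y": 0.02,"z": 0.01,"ax": 0,"ay": 0,"az": 0,"hand": 85},{"x": 0,"y": 0.02,"z": 0.01,"ax": 0,"ay": 0,"az": 0,"hand": 85},{"x": 0,"y": 0.02,"z": 0.01,"ax": 0,"ay": 0,"az": 0,"hand": 85},{"x": 0,"y": 0.02,"z": 0.01,"ax": 0,"ay": 0,"az": 0,"hand": 85},{"x": 0,"y": 0.02,"z": 0.01,"ax": 0,"ay": 0,"az": 0,"hand": 85}]'

```text
clock: 13.85
eef_pos: [459.9, 185.5, 96.3]
tcp_rot: [-3.142, 0.0, 0.175]
contact_force: [0.1, -0.2, 0.3]
opening: 0.991
grasp_force: 0.0
```

drive_tool --plan '[{"x": 0,"y": 0,"z": -0.2,"ax": 0,"ay": 0,"az": 0,"hand": 85},{"x": 0,"y": 0,"z": -0.5,"ax": 0,"ay": 0,"az": 0,"hand": 85},{"x": 0,"y": 0,"z": -0.9,"ax": 0,"ay": 0,"az": 0,"hand": 85},{"x": 0,"y": 0,"z": -1.3,"ax": 0,"ay": 0,"az": 0,"hand": 85},{"x": 0,"y": 0,"z": -1.7,"ax": 0,"ay": 0,"az": 0,"hand": 85},{"x": 0,"y": 0,"z": -2.1,"ax": 0,"ay": 0,"az": 0,"hand": 85},{"x": 0,"y": 0,"z": -2.4,"ax": 0,"ay": 0,"az": 0,"hand": 85}]'

```text
clock: 14.55
eef_pos: [460.2, 185.6, 218.4]
tcp_rot: [-3.141, -0.002, 0.175]
contact_force: [0.3, -0.3, -0.5]
opening: 0.993
grasp_force: 0.0
```

```bash
python3 - <<'E'
from h import *
to([478.4,-57.8,195],[478.4,-57.8,100],[478.4,-57.8,51],yaw=.175)
E
```

```text
clock 14.55 tcp [460.2 185.6 218.4] [-3.1413e+00 -1.6000e-03  1.7470e-01] F [ 0.3 -0.3 -0.5] open 84.8 g 0.0
turn [-0.003 -0.015 -0.003]
[478.4, -57.8, 195] [-0.488  4.857  0.465]
[478.4, -57.8, 100] [-0.491  4.858  2.365]
[478.4, -57.8, 51] [-0.492  4.858  3.345]
```

drive_tool --plan '[{"x": -0.06,"y": 0.7,"z": 0,"ax": 0,"ay": 0,"az": 0,"hand": 85},{"x": -0.14,"y": 1.4,"z": 0,"ax": 0,"ay": 0,"az": 0,"hand": 85},{"x": -0.21,"y": 2.1,"z": 0,"ax": 0,"ay": 0,"az": 0,"hand": 85},{"x": -0.28,"y": 2.8,"z": 0,"ax": 0,"ay": 0,"az": 0,"hand": 85},{"x": -0.35,"y": 3.5,"z": 0,"ax": 0,"ay": 0,"az": 0,"hand": 85},{"x": -0.42,"y": 4.2,"z": 0.2,"ax": 0,"ay": 0,"az": 0,"hand": 85},{"x": -0.49,"y": 4.86,"z": 0.6,"ax": 0,"ay": 0,"az": 0,"hand": 85},{"x": -0.49,"y": 4.86,"z": 1.1,"ax": 0,"ay": 0,"az": 0,"hand": 85}]'

```text
clock: 15.35
eef_pos: [479.2, -61.4, 162.4]
tcp_rot: [3.14, -0.003, 0.172]
contact_force: [0.8, 1.3, -0.7]
opening: 0.997
grasp_force: 0.0
```

drive_tool --plan '[{"x": 0,"y": 0,"z": 0.4,"ax": 0,"ay": 0,"az": 0,"hand": 85},{"x": 0,"y": 0,"z": 0.8,"ax": 0,"ay": 0,"az": 0,"hand": 85},{"x": 0,"y": 0,"z": 1.1,"ax": 0,"ay": 0,"az": 0,"hand": 85},{"x": 0,"y": 0,"z": 1.2,"ax": 0,"ay": 0,"az": 0,"hand": 85},{"x": 0,"y": 0,"z": 1.2,"ax": 0,"ay": 0,"az": 0,"hand": 85}]'

```text
clock: 15.85
eef_pos: [477.8, -58.0, 101.3]
tcp_rot: [-3.141, 0.001, 0.175]
contact_force: [0.8, 0.4, 0.2]
opening: 0.994
grasp_force: 0.0
```

```bash
python3 - <<'E'
from h import *
a=grab('side','s8'); b=grab('top','t8')
to([478.4,-57.8,51],yaw=.175)
A=cv2.resize(a[110:260,170:310],None,fx=4,fy=4);cv2.imwrite('pics/c8.png',A[:,:,::-1])
E
```

```text
clock 15.95 tcp [478.5 -58.1 102.1] [ 3.1413e+00 -1.0000e-03  1.7480e-01] F [-0.5 -1.  -0.6] open 85.3 g 0.0
turn [ 0.003 -0.009 -0.002]
[478.4, -57.8, 51] [-0.002 -0.007  1.023]
```

View pics/c8.png

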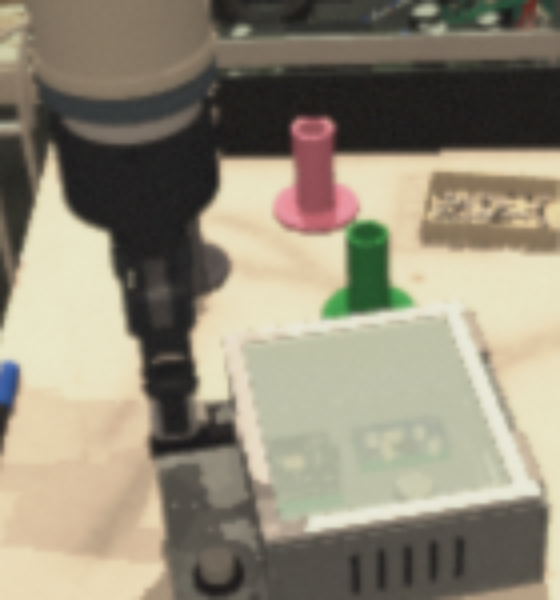

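The side view shows the near finger above the stub's front half (stub at crop (152..232,435)). I check the stub ends against the projection.

```bash
python3 - <<'E'
from h import *
for p in [[457.2,-61.7,66],[481.8,-57.3,66],[506.4,-53,66],[463.4,-60.4,66]]:
    print((proj('side',p)-[170,110])*4)
# finger near pad, 42.5mm along -y_box, bottom ~13mm above TCP
print((proj('side',[478.5+7.5,-58.1-42,115])-[170,110])*4)
E
```

```text
[137.35267646 446.06015553]
[183.30474414 439.00654179]
[228.83381954 432.14099249]
[149.00398972 444.03462296]
[176.25434893 425.66954728]
```

drive_tool --grip_force 35 --plan '[{"x": 0.06,"y": 0,"z": 0.2,"ax": 0,"ay": 0,"az": 0,"hand": 85},{"x": 0.06,"y": 0,"z": 0.5,"ax": 0,"ay": 0,"az": 0,"hand": 85},{"x": 0.06,"y": 0,"z": 0.8,"ax": 0,"ay": 0,"az": 0,"hand": 85},{"x": 0.06,"y": 0,"z": 1.0,"ax": 0,"ay": 0,"az": 0,"hand": 85},{"x": 0.06,"y": 0,"z": 1.02,"ax": 0,"ay": 0,"az": 0,"hand": 85},{"x": 0.06,"y": 0,"z": 1.02,"ax": 0,"ay": 0,"az": 0,"hand": 60},{"x": 0.06,"y": 0,"z": 1.02,"ax": 0,"ay": 0,"az": 0,"hand": 40},{"x": 0.06,"y": 0,"z": 1.02,"ax": 0,"ay": 0,"az": 0,"hand": 25}]'

```text
clock: 16.75
eef_pos: [481.4, -57.6, 50.9]
tcp_rot: [3.141, -0.001, 0.175]
contact_force: [0.7, -0.1, 0.5]
opening: 0.51
grasp_force: 0.0
```

drive_tool --plan '[{"x": 0,"y": 0,"z": 0,"ax": 0,"ay": 0,"az": 0,"hand": 15},{"x": 0,"y": 0,"z": 0,"ax": 0,"ay": 0,"az": 0,"hand": 5},{"x": 0,"y": 0,"z": 0,"ax": 0,"ay": 0,"az": 0,"hand": 5},{"x": 0,"y": 0,"z": 0,"ax": 0,"ay": 0,"az": 0,"hand": 5},{"x": 0,"y": 0,"z": 0,"ax": 0,"ay": 0,"az": 0,"hand": 5},{"x": 0,"y": 0,"z": 0,"ax": 0,"ay": 0,"az": 0,"hand": 5}]'

```text
clock: 17.35
eef_pos: [480.9, -56.7, 50.5]
tcp_rot: [-3.14, -0.0, 0.174]
contact_force: [0.1, 7.2, 1.3]
opening: 0.148
grasp_force: 34.7
```

```bash
python3 - <<'E'
from h import *
to(yaw=.175)
# arc waypoints, tool units (x along box x, -z up)
s0=np.array([-177,2.])
for d in np.linspace(0,45,13)[1:]:
    c,s=np.cos(np.radians(d)),np.sin(np.radians(d))
    p=np.array([s0[0]*c+s0[1]*s,-s0[0]*s+s0[1]*c])-s0
    print(d,(p[0]/50).round(3),(-p[1]/50).round(3))
E
```

```text
clock 17.35 tcp [480.9 -56.7  50.5] [-3.1403e+00 -3.0000e-04  1.7390e-01] F [0.1 7.2 1.3] open 12.6 g 34.7
turn [-0.012 -0.003 -0.01 ]
3.75 0.01 -0.231
7.5 0.036 -0.462
11.25 0.076 -0.69
15.0 0.131 -0.915
18.75 0.201 -1.136
22.5 0.285 -1.352
26.25 0.383 -1.562
30.0 0.494 -1.765
33.75 0.619 -1.96
37.5 0.756 -2.147
41.25 0.905 -2.324
45.0 1.065 -2.491
```

drive_tool --plan '[{"x": 0,"y": -0.02,"z": -0.1,"ax": 0,"ay": 0,"az": 0,"hand": 5},{"x": 0.01,"y": -0.02,"z": -0.23,"ax": 0,"ay": 0,"az": 0,"hand": 5},{"x": 0.036,"y": -0.02,"z": -0.46,"ax": 0,"ay": 0,"az": 0,"hand": 5},{"x": 0.076,"y": -0.02,"z": -0.69,"ax": 0,"ay": 0,"az": 0,"hand": 5},{"x": 0.131,"y": -0.02,"z": -0.915,"ax": 0,"ay": 0,"az": 0,"hand": 5},{"x": 0.201,"y": -0.02,"z": -1.136,"ax": 0,"ay": 0,"az": 0,"hand": 5},{"x": 0.285,"y": -0.02,"z": -1.352,"ax": 0,"ay": 0,"az": 0,"hand": 5},{"x": 0.285,"y": -0.02,"z": -1.352,"ax": 0,"ay": 0,"az": 0,"hand": 5}]'

```text
clock: 18.15
eef_pos: [495.2, -54.0, 119.3]
tcp_rot: [3.142, -0.001, 0.175]
contact_force: [0.9, 2.3, -4.2]
opening: 0.145
grasp_force: 34.5
```

```bash
python3 - <<'E'
from h import *
a=grab('side','s9')
to(yaw=.175)
E
```

```text
clock 18.2 tcp [494.9 -54.  118.4] [ 3.1415e+00 -3.0000e-04  1.7480e-01] F [ 1.9  2.9 -4.1] open 12.4 g 34.5
turn [ 0.001 -0.003 -0.002]
```

drive_tool --plan '[{"x": 0.1,"y": 0,"z": -0.21,"ax": 0,"ay": 0,"az": 0,"hand": 5},{"x": 0.21,"y": 0,"z": -0.413,"ax": 0,"ay": 0,"az": 0,"hand": 5},{"x": 0.334,"y": 0,"z": -0.608,"ax": 0,"ay": 0,"az": 0,"hand": 5},{"x": 0.471,"y": 0,"z": -0.795,"ax": 0,"ay": 0,"az": 0,"hand": 5},{"x": 0.62,"y": 0,"z": -0.972,"ax": 0,"ay": 0,"az": 0,"hand": 5},{"x": 0.7,"y": 0,"z": -1.06,"ax": 0,"ay": 0,"az": 0,"hand": 5},{"x": 0.78,"y": 0,"z": -1.14,"ax": 0,"ay": 0,"az": 0,"hand": 5},{"x": 0.78,"y": 0,"z": -1.14,"ax": 0,"ay": 0,"az": 0,"hand": 5}]'

```text
clock: 19.0
eef_pos: [533.6, -47.2, 175.2]
tcp_rot: [-3.142, -0.0, 0.175]
contact_force: [0.6, 1.9, -5.9]
opening: 0.15
grasp_force: 34.6
```

drive_tool --plan '[{"x": 0,"y": 0,"z": 0,"ax": 0,"ay": 0,"az": 0,"hand": 5},{"x": 0,"y": 0,"z": 0,"ax": 0,"ay": 0,"az": 0,"hand": 5},{"x": 0,"y": 0,"z": 0,"ax": 0,"ay": 0,"az": 0,"hand": 5},{"x": 0,"y": 0,"z": 0,"ax": 0,"ay": 0,"az": 0,"hand": 5}]'

```text
clock: 19.4
eef_pos: [533.1, -47.3, 174.7]
tcp_rot: [-3.141, 0.0, 0.175]
contact_force: [2.7, 3.8, -5.5]
opening: 0.148
grasp_force: 34.5
```

```bash
python3 - <<'E'
from h import *
a=grab('side','s10')
to(yaw=.175)
O=np.array([587.5,-38.7]);ex=np.array([np.cos(.175),np.sin(.175)]);ey=np.array([-ex[1],ex[0]])
# predicted guard corners (front edge r~152, half width 85, ~3mm up) at angles
for d in (35,40,45,50,55):
    c,s=np.cos(np.radians(d)),np.sin(np.radians(d))
    o=[]
    for rr,y in((-148,-82),(-148,82)):
        x,z=rr*c+6*s+70,-rr*s+6*c+64
        o.append((proj('side',[*(O+ex*x+ey*y),z])-[150,80])*4)
    print(d,np.round(o).tolist())
A=cv2.resize(a[80:230,150:320],None,fx=4,fy=4);cv2.imwrite('pics/c9.png',A[:,:,::-1])
E
```

```text
clock 19.45 tcp [533.2 -47.3 174.8] [-3.1414 -0.      0.1745] F [ 2.6  3.9 -7.1] open 12.4 g 34.5
turn [-0.002 -0.    -0.004]
35 [[390.0, 520.0], [339.0, 328.0]]
40 [[406.0, 501.0], [353.0, 312.0]]
45 [[425.0, 484.0], [368.0, 296.0]]
50 [[445.0, 467.0], [385.0, 280.0]]
55 [[467.0, 451.0], [404.0, 266.0]]
```

View pics/c9.png

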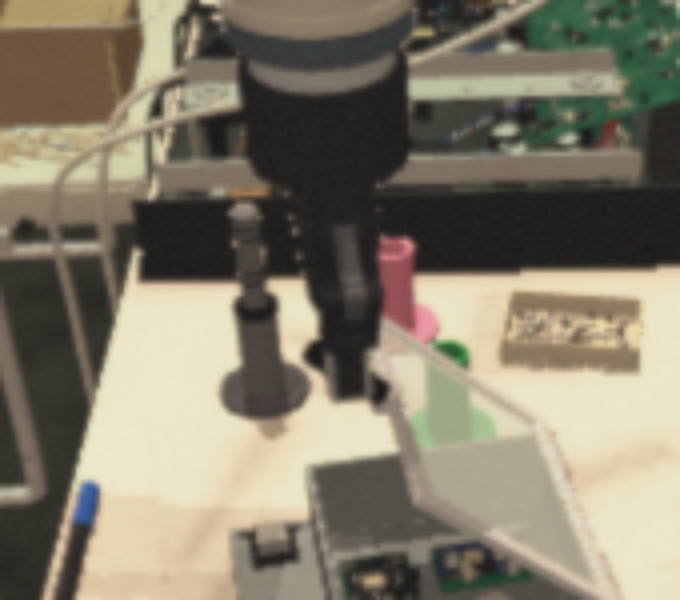

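The side view shows the probe upright in its grey stand (crop (245,215) to (255,300)). The guard's near front corner is at about (418,492), which fits 43–45°, and the arm's travel along the arc gives 45°. The load on the fingers is steady, so I hand in.

```bash
python3 -c "
from h import *
print(r.sign_off())"
```

```text
the job is handed in; nothing more can be done
None
```

The job is handed in; the result was not reported back: both studs were touched at about 2.2 N, the probe is back upright in its stand and let go, and the gripper holds the guard at about 45 degrees.

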